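# Set the findings tray's dividers with the setting block

## Robot

A 6-joint arm with a two-finger parallel gripper is mounted at the origin on the work surface. World frame = base frame: x ahead of the robot, y to its left, z up, the work surface at z = 0. Lengths are in mm, angles in rad, forces in N, time in s.
With the tool pointing down it reaches from about 250 to 800 mm from the base axis. Payload 3.9 kg.
Tool frame: the origin (TCP) lies midway between the tips of the shut fingers; the grasp point (between the pads) lies 19 mm behind it; z points along the fingers, y is the line along which they close (so a half turn about z gives the same grasp; the last joint's range is limited). The gripper opens to 85 mm and grips with 20 to 120 N. Pads are 22 mm wide; open, the fingers measure 114 mm over their backs; the gripper's body (76 mm by 85 mm) begins 54 mm behind the grasp point. The pads swing forward as they close: fully open they stand 13 mm farther back than shut.
Start: joints at [-1.173, 0.26, -0.138, 1.173, 0, 1.571], TCP at [203.375, -483.998, 231.304] pointing down, gripper open.
Joint ranges: [-2.78, 2.78], [-0.83, 1.72], [-1.28, 1.37], [-1.9, 2.12], [-1.57, 1.48], [-3.14, 3.14]. Speed limits (rad/s): [2.57, 2.57, 3.14, 3.14, 3.14, 3.14].

## Interface

Orientations are given as a unit quaternion [x, y, z, w].
In Python, from bench import get_obs, grab_frame, job_done gives the robot as it stands.
- The arm moves only by the tool play_rows, never from a script. Its argument "plan" is a list of rows, each an object with "travel": the shift along the tool's x, y, z in cm, a list of three; "turn": the turn, a rotation vector about the tool's x, y, z in rad, a list of three; "fingers": the opening, from 0 (shut) to 1 (fully open). A call has 1 to 20 rows; each row is the pose to reach, as a shift and turn from the pose commanded when the call began, along the tool's axes at that moment; what a row does not reach only later rows make up. A row lasts 1/10 s, in which the tool goes at most 50 mm and 8.59 degrees, less where a joint would pass 70% of its speed; a pose out of reach is approached as far as the arm can. A call with a gripper value outside its range is refused whole. The fingers move at their own pace and stop on an object; "squeeze" is the grip in N (left out, the last holds). Time passes only in rows, so rows that repeat a pose let the fingers close. It gives the time, the measured TCP pose, the force, the opening and the grip force at its end, in the units of the state.
- get_obs(): the state, without advancing time (a new reading comes with each control period).
- grab_frame(name): name is "scene" or "top" or "wrist"; returns a dict with "img" (384x512x3 uint8, red, green, blue), "K" (3x3 intrinsics, pixels), "origin" and "rotation" of the camera in the world. Camera axes: x right, y down, z forward; pixel columns grow to the right and rows downward; lengths in mm; the calibration is good to about 2 mm. A picture is of the moment at which its call begins. There is no depth.
- job_done(): hands the job in; it is judged then, once.
The state is a dict: "t": time; "joint_positions": joint angles; "joint_vel": joint speeds; "tau": joint torques, N m; "tcp_pos": TCP position; "ee_rot": TCP orientation; "force": force on the tool from outside, world axes, zero at the start; "torque": the same for the moment, N m; "grip_width": finger opening in mm; "grip_force": force on a finger pad.
Only numpy, scipy, OpenCV 4.12 (cv2) and the standard library are available. Lean on these libraries where they do the work, as an engineer would, in place of code of your own. Each camera call takes 0.05 s, during which the arm holds its last target. There are 200 camera calls.

## Task

The dividers of the jeweller's findings tray have crept towards its red end plate. Take the setting block by its blue body and, starting at the red end plate, step it along the row: in each gap in turn hold its flat side in touch with the plate already true (the end plate, then the first divider, then the second) and press it gently down to the tray floor, so that its tapered side eases the next divider away to the block's full width; never force the thin plates or push one already set out of place. When all three gaps fit the block, stand it back upright on the cork pad and let go, leaving the dish, hammer and jar as they are.

Things in the scene. Friction and masses are not known exactly. Their poses are not given: they have to be found in the camera images.
- tray: Open wooden findings tray fixed on the bench, outside 116 mm (its x) by 216 mm (its y), sides 8 mm thick and 34 mm high, grey steel floor 3 mm above the bench. Origin: centre of its underside; z up, y along the row of plates, pointing from the end with the red plate and brass pull towards the large empty compartment.
- endplate: Red plate 99 mm wide, 4 mm thick (tray y), 30 mm tall, fixed inside the tray against its brass-pull end; its top is 33.5 mm above the bench. The row is gauged from its inner (+y) face. Origin: centre of its underside; axes as the tray's.
- divider1: First divider: green plate 99 mm wide (tray x), 4 mm thick (tray y), 30 mm tall, top 33.5 mm above the bench, held by dark spring clips on the tray's long sides (clips reach 36 mm up). Slides only along tray y, stays where left; about 3 N moves it. Starts 3 to 8 mm too near the red end; true when 44 mm, centre to centre, from the end plate. Origin: centre of its underside; axes as the tray's.
- divider2: Second divider, same as the first. Starts 3 to 8 mm towards the red end from its true place, which is 44 mm, centre to centre, beyond the first divider's true place. Origin: centre of its underside; axes as the tray's.
- divider3: Third divider, same as the first. Starts 3 to 8 mm towards the red end from its true place, which is 44 mm, centre to centre, beyond the second divider's true place. Origin: centre of its underside; axes as the tray's.
- block: Setting block, about 0.28 kg, 50 mm (its x) by 40 mm (its y, the gap width) by 88 mm tall, upper 57 mm blue, lower 31 mm bare metal. Its -y side is flat to the bottom edge (y = -20 mm); its +y side is at y = 20 mm above z = 31 mm and tapers in below to y = 6 mm at the foot. Origin: centre of the 50 by 40 mm outline, at the underside. It starts upright on the pad.
- pad: Cork pad, 90 by 90 by 5 mm, fixed on the bench, where the block starts and belongs. Origin: centre of its underside.
- dish: White dish of rings, 72 mm across, 28 mm high; leave alone. Origin: centre of its underside.
- hammer: Small hammer lying on the bench, 200 mm long; leave alone. Its x axis runs along the handle towards the head.
- jar: Amber glass jar, 48 mm across, 60 mm high, black lid; leave alone. Origin: centre of its underside.
Not all that is in view belongs to the job. What is shaped like the block but purple is not meant. Several things look just like the pad: the one meant starts farthest to the robot's right.

How it is judged:
By the outcome, as a careful person would: the job done as asked, in the order asked, and still so for the second after the job is handed in, with the robot touching nothing.
It also fails if it takes over 58 s, if anything falls off the work surface, if the arm or the gripper's body presses on something with over 40 N, if the wrist force passes 120 N, or if a joint passes its speed limit or range.

## Working session

There is one attempt and no reset: what is moved stays moved. The work goes in short steps, Python scripts to look and compute and a tool call to move; the robot and the scene stay as the last step left them, time stands still between calls to the robot, and variables do not carry over. Pictures are saved under pics/ and viewed, at most 10 in all, crops included, and the job is handed in when it is done.

Besides the shell and the picture viewer there is one more tool, called after "Emit:" by a JSON object that holds its "api" and its "payload", one argument or row to a line. play_rows: Moves the arm, as the interface text tells. Its arguments: {"type":"object","properties":{"plan":{"type":"array","items":{"type":"object","properties":{"travel":{"type":"array","items":{"type":"number"}},"turn":{"type":"array","items":{"type":"number"}},"fingers":{"type":"number"}}}},"squeeze":{"type":"number"}},"required":["plan"]}

```bash
mkdir -p pics; cat > h.py <<'E'
import numpy as np, cv2, pickle
from bench import get_obs, grab_frame
def save(cam,fn):
    f=grab_frame(cam); pickle.dump(f,open(f'pics/{fn}.pkl','wb'))
    cv2.imwrite(f'pics/{fn}.png',f['img'][:,:,::-1]); return f
def load(fn): return pickle.load(open(f'pics/{fn}.pkl','rb'))
def at(f,u,v,z):
    d=np.array(f['rotation'])@np.linalg.inv(f['K'])@[u,v,1]; o=np.array(f['origin']); return o+d*(z-o[2])/d[2]
def proj(f,p):
    c=np.array(f['rotation']).T@(np.array(p)-f['origin']); q=np.array(f['K'])@c; return q[:2]/q[2]
E
python3 - <<'E'
from h import *
a=save('top','top0'); b=save('scene','scene0')
for f in(a,b): print(f['origin'],np.round(f['rotation'],3),f['K'][0])
o=get_obs(); print(o['t'],o['tcp_pos'],o['ee_rot'],o['grip_width'],o['force'])
E
```

```text
[ 434.28737052   -5.96422835 1225.37140181] [-0.706  0.707 -0.038  0.031] [449.84853143   0.         263.1999234 ]
[1355.45457098 -346.41305859  563.42295633] [ 0.723  0.482 -0.282 -0.407] [440.07401142   0.         246.81095497]
0.1 [ 203.14198033 -483.4346388   230.54580101] [ 9.80285539e-01  1.97584043e-01 -1.71475844e-04 -8.82042579e-04] 85.3941053736576 [ 0.56470072 -0.27809293 -0.87352802]
```

View pics/top0.png

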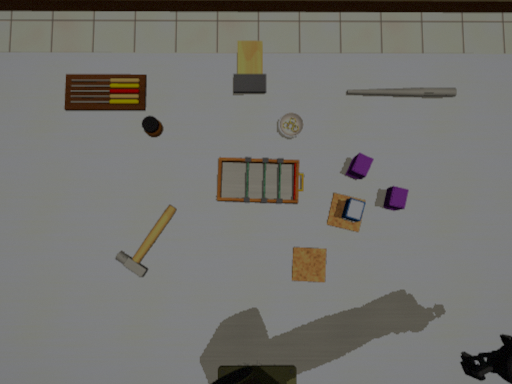

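View pics/scene0.png

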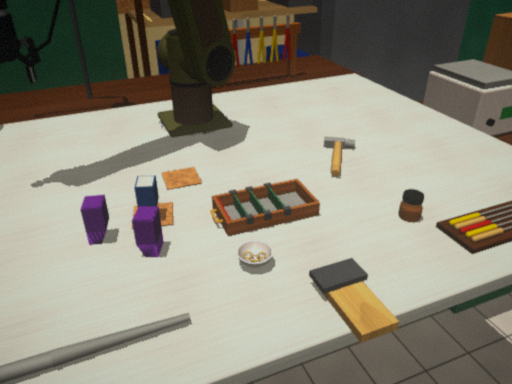

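Block candidates in the top view are the blue block at (353,210) and purple ones at (360,166) and (396,198). Pads are at (347,212) and (310,264). The blue block stands on the pad at (347,212), which is the rightmost, so that is the one. The brass pull at (302,182) puts the red end on the robot's right. I'll check both in a close crop.

```bash
python3 - <<'E'
from h import *
f=load('top0'); im=f['img'][145:245,205:410,::-1]
cv2.imwrite('pics/c0.png',cv2.resize(im,None,fx=3.9,fy=3.9,interpolation=cv2.INTER_CUBIC))
for n,u,v,z in [('block',353,210,80),('pad',347,212,5),('tray',259,180.5,34),('dish',290,126,28)]: print(n,at(f,u,v,z).round(1))
E
```

```text
Traceback (most recent call last):
  File "h.py", line 8, in at
    d=np.array(f['rotation'])@np.linalg.inv(f['K'])@[u,v,1]; o=np.array(f['origin']); return o+d*(z-o[2])/d[2]
      ~~~~~~~~~~~~~~~~~~~~~~~^~~~~~~~~~~~~~~~~~~~~~
ValueError: matmul: Input operand 1 has a mismatch in its core dimension 0, with gufunc signature (n?,k),(k,m?)->(n?,m?) (size 3 is different from 4)
```

View pics/c0.png

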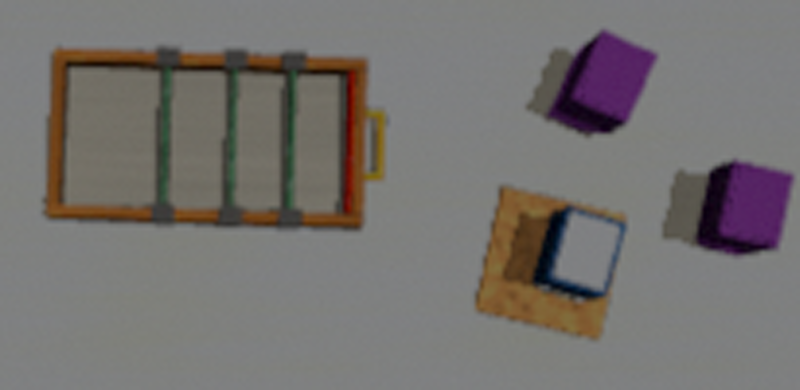

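```bash
cat > h2.py <<'E'
from h import *
from scipy.spatial.transform import Rotation as R
def fix(f):
    r=np.asarray(f['rotation']); f['rotation']=R.from_quat(r).as_matrix() if r.shape==(4,) else r; return f
def rel(dst,yaw=None,o=None):  # tool-frame shift cm, and turn about tool z to bring tool x to world yaw (deg)
    o=o or get_obs(); T=R.from_quat(o['ee_rot']).as_matrix(); y=np.degrees(np.arctan2(T[1,0],T[0,0]))
    return (T.T@(np.array(dst)-o['tcp_pos'])/10).round(2), None if yaw is None else round(float(np.radians((y-yaw+90)%180-90)),3), round(float(y),2)
E
python3 - <<'E'
from h2 import *
f=fix(load('top0'))
c=lambda u,v,z:at(f,205+(u+.5)/3.9-.5,145+(v+.5)/3.9-.5,z)
for n,u,v,z in [('b1',568,207,88),('b2',625,220,88),('b3',605,297,88),('b4',550,288,88),('t1',57,52,34),('t2',367,62,34),('t3',361,227,34),('t4',48,216,34),('p1',503,187,5),('p2',627,215,5),('p3',600,338,5),('p4',477,310,5),('pl1',372,110,15)]: print(n,c(u,v,z).round(1))
E
```

```text
b1 [ 539.4 -239.5   88. ]
b2 [ 530.9 -276.6   88. ]
b3 [ 480.7 -262.4   88. ]
b4 [ 486.6 -226.7   88. ]
t1 [651.5  99.1  34. ]
t2 [ 644.6 -114.    34. ]
t3 [ 530.7 -108.9   34. ]
t4 [538.4 104.3  34. ]
p1 [ 561.2 -211.2    5. ]
p2 [ 541.4 -297.8    5. ]
p3 [ 455.6 -277.     5. ]
p4 [ 475.1 -191.7    5. ]
pl1 [ 614.1 -119.    15. ]
```

Emit:
{"api": "play_rows", "payload": {
  "plan": [
    {"travel": [37.0,-9.8,-2.0],"turn": [0,0,0.64],"fingers": 1},
    {"travel": [37.0,-9.8,-2.0],"turn": [0,0,0.64],"fingers": 1},
    {"travel": [37.0,-9.8,-2.0],"turn": [0,0,0.64],"fingers": 1},
    {"travel": [37.0,-9.8,-2.0],"turn": [0,0,0.64],"fingers": 1},
    {"travel": [37.0,-9.8,-2.0],"turn": [0,0,0.64],"fingers": 1},
    {"travel": [37.0,-9.8,-2.0],"turn": [0,0,0.64],"fingers": 1},
    {"travel": [37.0,-9.8,-2.0],"turn": [0,0,0.64],"fingers": 1},
    {"travel": [37.0,-9.8,-2.0],"turn": [0,0,0.64],"fingers": 1},
    {"travel": [37.0,-9.8,-2.0],"turn": [0,0,0.64],"fingers": 1},
    {"travel": [37.0,-9.8,-2.0],"turn": [0,0,0.64],"fingers": 1},
    {"travel": [37.0,-9.8,-2.0],"turn": [0,0,0.64],"fingers": 1},
    {"travel": [37.0,-9.8,-2.0],"turn": [0,0,0.64],"fingers": 1}
  ]
}}

```text
t: 1.3
tcp_pos: [505.1, -251.2, 251.1]
ee_rot: [0.993, -0.122, -0.001, 0.0]
force: [0.8, -0.6, -0.3]
grip_width: 85.4
grip_force: 0.0
```

```bash
python3 - <<'E'
from h2 import *
f=fix(save('wrist','w1')); print(f['origin'],f['rotation'].round(3).tolist())
o=get_obs(); print(o['tcp_pos'],R.from_quat(o['ee_rot']).as_matrix().round(3).tolist())
E
```

```text
[ 586.56158283 -271.17529675  393.52582388] [[-0.242, -0.917, -0.318], [-0.97, 0.229, 0.08], [-0.001, 0.328, -0.945]]
[ 505.19369214 -251.32253424  251.23923687] [[0.97, -0.242, -0.001], [-0.242, -0.97, 0.0], [-0.001, 0.0, -1.0]]
```

View pics/w1.png

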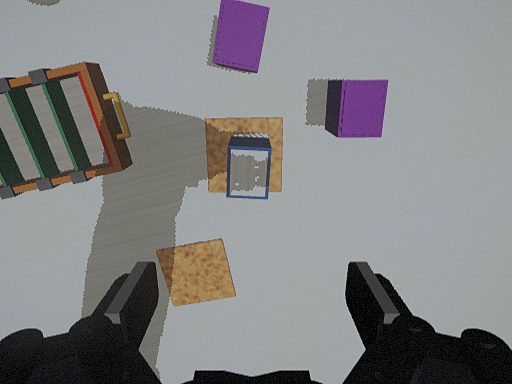

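The wrist view shows the block's top face with corners (228,148), (270,147), (268,198) and (227,197), nearly square to the tool. The bare-metal foot shows at about (250,138). Next I need to know which side is tapered.

```bash
python3 - <<'E'
from h2 import *
f=fix(load('w1'))
P=np.array([at(f,u,v,93) for u,v in [(228,148),(270.5,147),(268.5,198),(227,197.5)]]); print(P.round(1)); c=P.mean(0)
d=P[0]+P[1]-P[2]-P[3]; yaw=np.arctan2(d[1],d[0]); print(c,np.degrees(yaw))
Q=np.array([at(f,u,v,5) for u,v in [(205,118),(283,118),(282,192),(208,192)]]); print('pad',Q.mean(0), Q.round(0).tolist())
ex=np.array([np.cos(yaw),np.sin(yaw),0]);ey=np.array([-ex[1],ex[0],0])
im=cv2.resize(f['img'][90:220,190:300,::-1],None,fx=4.5,fy=4.5,interpolation=cv2.INTER_CUBIC)
outs=[]
for s in(1,-1):
    g=im.copy()
    pts=[c*[1,1,0]+ex*25+ey*y*s+[0,0,5+z] for y,z in[(-20,88),(-20,0),(6,0),(20,31),(20,88)]]
    q=np.array([(proj(f,p)-[190,90]+.5)*4.5 for p in pts]).astype(int)
    cv2.polylines(g,[q],True,(0,255,0),1); outs.append(g[:380])
cv2.imwrite('pics/c1.png',cv2.resize(np.hstack([outs[0][:, :],im[:380]])if 0 else np.hstack(outs),(800,307)))
E
```

```text
[[ 535.3 -236.    93. ]
 [ 526.8 -273.8   93. ]
 [ 479.2 -260.9   93. ]
 [ 489.4 -222.4   93. ]]
[ 507.68750061 -248.29175987   93.        ] -15.833237480360225
pad [ 505.87415584 -242.11643871    5.        ] [[560.0, -209.0, 5.0], [538.0, -296.0, 5.0], [451.0, -276.0, 5.0], [474.0, -187.0, 5.0]]
```

View pics/c1.png

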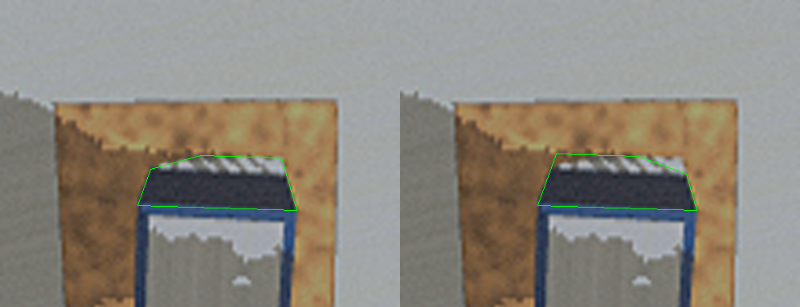

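The left overlay fits: the taper faces world +y, so the flat side already faces the red end and no half turn is needed. I'll grip across the block's y.

Emit:
{"api": "play_rows", "payload": {
  "plan": [
    {"travel": [0.2,-0.35,5],"turn": [0,0,0.025],"fingers": 1},
    {"travel": [0.2,-0.35,9],"turn": [0,0,0.025],"fingers": 1},
    {"travel": [0.2,-0.35,12],"turn": [0,0,0.025],"fingers": 1},
    {"travel": [0.2,-0.35,15],"turn": [0,0,0.025],"fingers": 1},
    {"travel": [0.2,-0.35,18],"turn": [0,0,0.025],"fingers": 1},
    {"travel": [0.2,-0.35,20],"turn": [0,0,0.025],"fingers": 1},
    {"travel": [0.2,-0.35,20.1],"turn": [0,0,0.025],"fingers": 1},
    {"travel": [0.2,-0.35,20.1],"turn": [0,0,0.025],"fingers": 0.6},
    {"travel": [0.2,-0.35,20.1],"turn": [0,0,0.025],"fingers": 0.5},
    {"travel": [0.2,-0.35,20.1],"turn": [0,0,0.025],"fingers": 0.3},
    {"travel": [0.2,-0.35,20.1],"turn": [0,0,0.025],"fingers": 0.3},
    {"travel": [0.2,-0.35,20.1],"turn": [0,0,0.025],"fingers": 0.3},
    {"travel": [0.2,-0.35,20.1],"turn": [0,0,0.025],"fingers": 0.3},
    {"travel": [0.2,-0.35,20.1],"turn": [0,0,0.025],"fingers": 0.3}
  ],
  "squeeze": 60
}}

```text
t: 2.75
tcp_pos: [510.5, -248.4, 52.1]
ee_rot: [0.991, -0.133, 0.002, 0.001]
force: [-2.0, 0.3, 6.7]
grip_width: 39.5
grip_force: 60.3
```

Emit:
{"api": "play_rows", "payload": {
  "plan": [
    {"travel": [0,0,-2],"turn": [0,0,0],"fingers": 0.3},
    {"travel": [0,0,-5],"turn": [0,0,0],"fingers": 0.3},
    {"travel": [0,0,-9],"turn": [0,0,0],"fingers": 0.3},
    {"travel": [0,-2,-12],"turn": [0,0,-0.05],"fingers": 0.3},
    {"travel": [-0.2,-5,-14.8],"turn": [0,0,-0.1],"fingers": 0.3},
    {"travel": [-0.4,-9,-14.8],"turn": [0,0,-0.15],"fingers": 0.3},
    {"travel": [-0.6,-13,-14.8],"turn": [0,0,-0.2],"fingers": 0.3},
    {"travel": [-0.7,-17,-14.8],"turn": [0,0,-0.229],"fingers": 0.3},
    {"travel": [-0.7,-20,-14.8],"turn": [0,0,-0.229],"fingers": 0.3},
    {"travel": [-0.7,-21.4,-14.8],"turn": [0,0,-0.229],"fingers": 0.3},
    {"travel": [-0.7,-21.4,-14.8],"turn": [0,0,-0.229],"fingers": 0.3},
    {"travel": [-0.7,-21.4,-14.8],"turn": [0,0,-0.229],"fingers": 0.3},
    {"travel": [-0.7,-21.4,-14.8],"turn": [0,0,-0.229],"fingers": 0.3}
  ]
}}

```text
t: 4.05
tcp_pos: [558.6, -40.3, 198.1]
ee_rot: [1.0, -0.02, -0.0, 0.0]
force: [1.0, 0.1, -3.2]
grip_width: 39.6
grip_force: 60.9
```

```bash
python3 - <<'E'
from h2 import *
f=fix(save('wrist','w2')); print(f['origin'])
cv2.imwrite('pics/w2b.png',cv2.resize(f['img'][:,:,::-1],(800,600),interpolation=cv2.INTER_CUBIC))
o=get_obs(); print(o['tcp_pos'],rel(o['tcp_pos']),o['force'],R.from_quat(o['ee_rot']).as_matrix()[:,2].round(4))
E
```

```text
[642.38780042 -43.07819026 340.53082851]
[558.65770724 -40.36911926 198.18014406] (array([0., 0., 0.]), None, -2.29) [-1.06725266 -0.98490574 -3.44017589] [-5.e-04 -4.e-04 -1.e+00]
```

View pics/w2b.png

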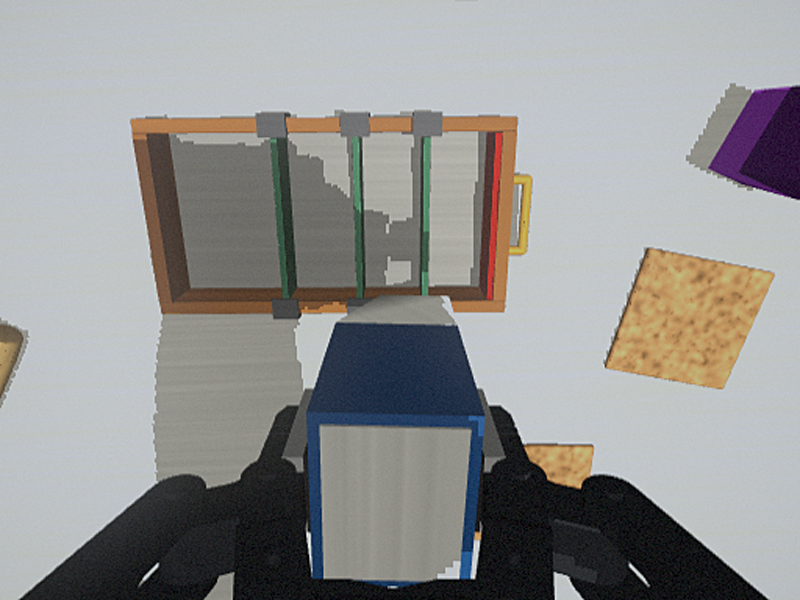

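The view shows the tray with its red plate at about (495,215) of 800x600 and green dividers at about (425,215), (357,215) and (283,215). The block is held upright with its taper towards the image left. Now to fit the plate lines.

```bash
python3 - <<'E'
from h2 import *
f=fix(load('w2')); im=f['img'].astype(int); k=.64
for v in(95,130,165): print(v,[tuple(im[v,u]) for u in range(304,330)] if v==130 else '')
r,g,b=im[...,0],im[...,1],im[...,2]
def fit(mask,side,z,lo,hi,u0,u1):
    pts=[]
    for v in range(lo,hi):
        us=np.where(mask[v,u0:u1])[0]
        if len(us)>1: pts.append(at(f,u0+(us.max()+.5 if side>0 else us.min()-.5),v,z)[:2])
    pts=np.array(pts); 
    p=np.polyfit(pts[:,0],pts[:,1],1); e=pts[:,1]-np.polyval(p,pts[:,0]); m=abs(e)<1; p=np.polyfit(pts[m,0],pts[m,1],1)
    return np.polyval(p,590).round(2), np.degrees(np.arctan(p[0])).round(2), m.mean().round(2), e.std().round(2)
bright=(r>170)&(g<75)&(b<75)
for s in(1,-1): print('red',s,fit(bright,s,33.5,92,185,300,330))
gr=(g-r>35)&(g>95)
for n,u0,u1 in(('d1',262,285),('d2',220,240),('d3',170,192)):
    for s in(1,-1): print(n,s,fit(gr,s,33.5,92,180,u0,u1))
for u,v in[(132,120),(517,116),(505,311),(163,314)]: print(at(f,u*k,v*k,34).round(1))
E
```

```text
95 
130 [(np.int64(108), np.int64(108), np.int64(102)), (np.int64(114), np.int64(114), np.int64(108)), (np.int64(111), np.int64(109), np.int64(101)), (np.int64(112), np.int64(112), np.int64(111)), (np.int64(116), np.int64(119), np.int64(114)), (np.int64(86), np.int64(62), np.int64(54)), (np.int64(77), np.int64(51), np.int64(48)), (np.int64(77), np.int64(49), np.int64(47)), (np.int64(75), np.int64(50), np.int64(47)), (np.int64(79), np.int64(61), np.int64(55)), (np.int64(68), np.int64(55), np.int64(51)), (np.int64(209), np.int64(62), np.int64(52)), (np.int64(195), np.int64(50), np.int64(45)), (np.int64(200), np.int64(57), np.int64(50)), (np.int64(121), np.int64(43), np.int64(44)), (np.int64(148), np.int64(110), np.int64(71)), (np.int64(179), np.int64(127), np.int64(76)), (np.int64(175), np.int64(123), np.int64(77)), (np.int64(175), np.int64(123), np.int64(80)), (np.int64(175), np.int64(121), np.int64(72)), (np.int64(172), np.int64(121), np.int64(74)), (np.int64(174), np.int64(124), np.int64(77)), (np.int64(175), np.int64(119), np.int64(70)), (np.int64(180), np.int64(119), np.int64(67)), (np.int64(148), np.int64(154), np.int64(152)), (np.int64(146), np.int64(148), np.int64(140))]
165 
red 1 (np.float64(-101.68), np.float64(-2.1), np.float64(1.0), np.float64(0.35))
red -1 (np.float64(-98.52), np.float64(-2.01), np.float64(1.0), np.float64(0.26))
d1 1 (np.float64(-61.81), np.float64(-1.76), np.float64(1.0), np.float64(0.24))
d1 -1 (np.float64(-58.15), np.float64(-1.82), np.float64(1.0), np.float64(0.19))
d2 1 (np.float64(-21.44), np.float64(-1.9), np.float64(1.0), np.float64(0.25))
d2 -1 (np.float64(-17.7), np.float64(-2.16), np.float64(0.98), np.float64(0.35))Traceback (most recent call last):
  File "<stdin>", line 17, in <module>
  File "<stdin>", line 11, in fit
IndexError: too many indices for array: array is 1-dimensional, but 2 were indexed
```

Emit:
{"api": "play_rows", "payload": {
  "plan": [
    {"travel": [1.4,1.7,2],"turn": [0,0,-0.005],"fingers": 0.3},
    {"travel": [2.87,3.4,4],"turn": [0,0,-0.005],"fingers": 0.3},
    {"travel": [2.87,3.4,7],"turn": [0,0,-0.005],"fingers": 0.3},
    {"travel": [2.87,3.4,9.5],"turn": [0,0,-0.005],"fingers": 0.3},
    {"travel": [2.87,3.4,10.5],"turn": [0,0,-0.005],"fingers": 0.3},
    {"travel": [2.87,3.4,10.5],"turn": [0,0,-0.005],"fingers": 0.3},
    {"travel": [2.87,3.4,10.5],"turn": [0,0,-0.005],"fingers": 0.3},
    {"travel": [2.87,3.4,11.5],"turn": [0,0,-0.005],"fingers": 0.3},
    {"travel": [2.87,3.4,12.3],"turn": [0,0,-0.005],"fingers": 0.3},
    {"travel": [2.87,3.4,13.1],"turn": [0,0,-0.005],"fingers": 0.3},
    {"travel": [2.87,3.4,13.1],"turn": [0,0,-0.005],"fingers": 0.3},
    {"travel": [2.87,3.4,13.1],"turn": [0,0,-0.005],"fingers": 0.3}
  ]
}}

```text
t: 5.3
tcp_pos: [586.0, -74.3, 67.0]
ee_rot: [1.0, -0.017, -0.0, 0.0]
force: [-0.1, -0.8, -2.6]
grip_width: 39.5
grip_force: 61.0
```

```bash
python3 - <<'E'
from h2 import *
f=fix(save('wrist','w3'))
cv2.imwrite('pics/w3b.png',cv2.resize(f['img'][:,:,::-1],(800,600),interpolation=cv2.INTER_CUBIC))
o=get_obs(); print(o['tcp_pos'],rel(o['tcp_pos'])[2],o['force'],o['torque'])
E
```

```text
[586.2073258  -74.18999946  67.22275977] -1.9 [-1.05550589  0.00946819 -3.89048576] [-0.17431481  0.02882197 -0.00850529]
```

View pics/w3b.png

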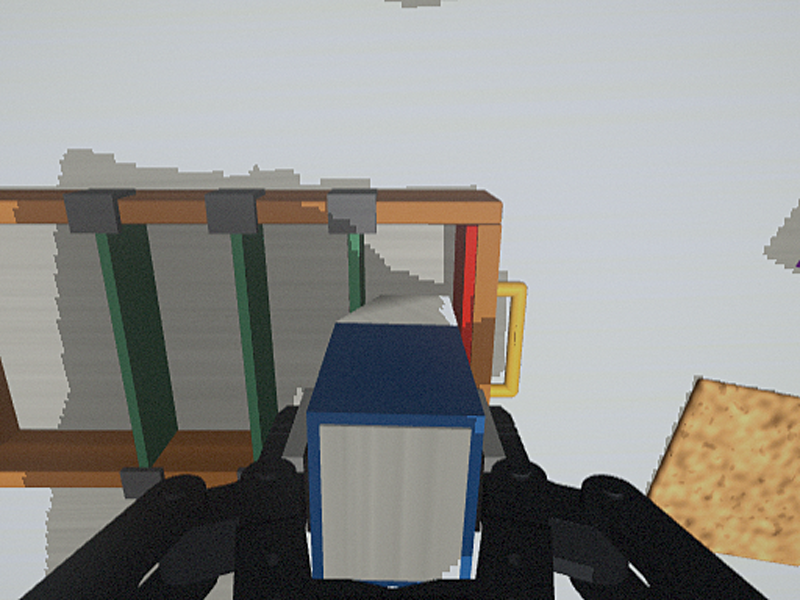

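The block is inside gap 1 and touching nothing, with its flat side about 4 mm from the red plate. I'll feel towards the plate.

Emit:
{"api": "play_rows", "payload": {
  "plan": [
    {"travel": [0,0.1,0],"turn": [0,0,0],"fingers": 0.3},
    {"travel": [0,0.2,0],"turn": [0,0,0],"fingers": 0.3},
    {"travel": [0,0.3,0],"turn": [0,0,0],"fingers": 0.3},
    {"travel": [0,0.3,0],"turn": [0,0,0],"fingers": 0.3},
    {"travel": [0,0.3,0],"turn": [0,0,0],"fingers": 0.3}
  ]
}}

```text
t: 5.85
tcp_pos: [586.4, -77.2, 67.4]
ee_rot: [1.0, -0.017, 0.0, -0.0]
force: [-0.1, -0.3, -2.3]
grip_width: 39.4
grip_force: 61.0
```

Emit:
{"api": "play_rows", "payload": {
  "plan": [
    {"travel": [0,0.05,0],"turn": [0,0,0],"fingers": 0.3},
    {"travel": [0,0.05,0],"turn": [0,0,0],"fingers": 0.3},
    {"travel": [0,0.05,0],"turn": [0,0,0],"fingers": 0.3}
  ]
}}

```text
t: 6.15
tcp_pos: [586.3, -77.7, 67.3]
ee_rot: [1.0, -0.017, -0.0, -0.0]
force: [-0.9, 0.4, -2.6]
grip_width: 39.5
grip_force: 61.0
```

Emit:
{"api": "play_rows", "payload": {
  "plan": [
    {"travel": [0,0.05,0],"turn": [0,0,0],"fingers": 0.3},
    {"travel": [0,0.05,0],"turn": [0,0,0],"fingers": 0.3},
    {"travel": [0,0.05,0],"turn": [0,0,0],"fingers": 0.3}
  ]
}}

```text
t: 6.45
tcp_pos: [586.3, -78.0, 67.3]
ee_rot: [1.0, -0.017, -0.0, -0.0]
force: [-0.1, 1.4, -3.2]
grip_width: 39.4
grip_force: 61.0
```

Emit:
{"api": "play_rows", "payload": {
  "plan": [
    {"travel": [0,0.05,0],"turn": [0,0,0],"fingers": 0.3},
    {"travel": [0,0.05,0],"turn": [0,0,0],"fingers": 0.3},
    {"travel": [0,0.05,0],"turn": [0,0,0],"fingers": 0.3}
  ]
}}

```text
t: 6.75
tcp_pos: [586.3, -78.1, 67.3]
ee_rot: [1.0, -0.016, -0.0, -0.001]
force: [0.3, 2.0, -2.8]
grip_width: 39.2
grip_force: 60.8
```

```bash
python3 - <<'E'
from h2 import *
o=get_obs(); print(o['t'],o['tcp_pos'],o['force'],o['torque'])
E
```

```text
6.75 [586.25306496 -78.07796952  67.32074538] [ 0.27028054  1.95810956 -2.75150071] [0.90606789 0.02106141 0.06129859]
```

Contact with the red plate is at y of about -78.0, at about 2 N. Pressing down slowly.

Emit:
{"api": "play_rows", "payload": {
  "plan": [
    {"travel": [0,0,0.2],"turn": [0,0,0],"fingers": 0.3},
    {"travel": [0,0,0.4],"turn": [0,0,0],"fingers": 0.3},
    {"travel": [0,0,0.6],"turn": [0,0,0],"fingers": 0.3},
    {"travel": [0,0,0.8],"turn": [0,0,0],"fingers": 0.3},
    {"travel": [0,0,0.8],"turn": [0,0,0],"fingers": 0.3}
  ]
}}

```text
t: 7.25
tcp_pos: [586.5, -78.2, 59.1]
ee_rot: [1.0, -0.016, 0.0, -0.001]
force: [0.3, 5.3, -2.8]
grip_width: 39.4
grip_force: 60.7
```

Emit:
{"api": "play_rows", "payload": {
  "plan": [
    {"travel": [0,0,0.15],"turn": [0,0,0],"fingers": 0.3},
    {"travel": [0,0,0.3],"turn": [0,0,0],"fingers": 0.3},
    {"travel": [0,0,0.45],"turn": [0,0,0],"fingers": 0.3},
    {"travel": [0,0,0.6],"turn": [0,0,0],"fingers": 0.3},
    {"travel": [0,0,0.6],"turn": [0,0,0],"fingers": 0.3}
  ]
}}

```text
t: 7.75
tcp_pos: [587.1, -78.2, 54.2]
ee_rot: [1.0, -0.016, 0.001, -0.001]
force: [-0.6, 5.3, 4.1]
grip_width: 39.4
grip_force: 61.0
```

```bash
python3 - <<'E'
from h2 import *
o=get_obs(); print(o['t'],o['tcp_pos'],o['force'],o['torque'])
E
```

```text
7.75 [587.11127096 -78.20410793  54.21817922] [-0.62696627  5.33463169  4.11471587] [1.29035499 0.13936214 0.21717074]
```

Emit:
{"api": "play_rows", "payload": {
  "plan": [
    {"travel": [0,0,0.1],"turn": [0,0,0],"fingers": 0.3},
    {"travel": [0,0,0.2],"turn": [0,0,0],"fingers": 0.3},
    {"travel": [0,0,0.25],"turn": [0,0,0],"fingers": 0.3},
    {"travel": [0,0,0.25],"turn": [0,0,0],"fingers": 0.3}
  ]
}}

```text
t: 8.15
tcp_pos: [587.3, -78.2, 51.9]
ee_rot: [1.0, -0.016, 0.001, -0.001]
force: [-0.2, 5.0, 4.1]
grip_width: 39.6
grip_force: 61.0
```

Emit:
{"api": "play_rows", "payload": {
  "plan": [
    {"travel": [0,0,0.1],"turn": [0,0,0],"fingers": 0.3},
    {"travel": [0,0,0.1],"turn": [0,0,0],"fingers": 0.3},
    {"travel": [0,0,0.1],"turn": [0,0,0],"fingers": 0.3}
  ]
}}

```text
t: 8.45
tcp_pos: [587.4, -78.2, 51.0]
ee_rot: [1.0, -0.016, 0.001, -0.001]
force: [-1.1, 6.1, 4.8]
grip_width: 39.6
grip_force: 61.0
```

```bash
python3 - <<'E'
from h2 import *
o=get_obs(); print(o['t'],o['tcp_pos'],o['force'],o['torque'])
E
```

```text
8.45 [587.35423599 -78.21564145  50.95765352] [-1.11031221  6.05408662  4.84850535] [1.35266933 0.05900019 0.24161598]
```

Emit:
{"api": "play_rows", "payload": {
  "plan": [
    {"travel": [0,0,0.1],"turn": [0,0,0],"fingers": 0.3},
    {"travel": [0,0,0.1],"turn": [0,0,0],"fingers": 0.3},
    {"travel": [0,0,0.1],"turn": [0,0,0],"fingers": 0.3}
  ]
}}

```text
t: 8.75
tcp_pos: [587.5, -78.2, 50.1]
ee_rot: [1.0, -0.016, 0.001, -0.001]
force: [-1.7, 5.2, 5.6]
grip_width: 39.5
grip_force: 61.1
```

Emit:
{"api": "play_rows", "payload": {
  "plan": [
    {"travel": [0,0,0.1],"turn": [0,0,0],"fingers": 0.3},
    {"travel": [0,0,0.1],"turn": [0,0,0],"fingers": 0.3},
    {"travel": [0,0,0.1],"turn": [0,0,0],"fingers": 0.3}
  ]
}}

```text
t: 9.05
tcp_pos: [587.5, -78.2, 50.1]
ee_rot: [1.0, -0.016, 0.002, -0.001]
force: [-2.6, 5.0, 11.8]
grip_width: 39.4
grip_force: 61.7
```

```bash
python3 - <<'E'
from h2 import *
o=get_obs(); print(o['t'],o['tcp_pos'],o['force'],o['torque'])
E
```

```text
9.05 [587.51034345 -78.24153161  50.07654018] [-2.57885834  5.01670841 11.76625351] [1.36086836 0.55214909 0.16897127]
```

Gap 1 is set, with the block seated at TCP z 50.1 and y -78.2. Lifting out and stepping 44 mm, plus a little clearance, to gap 2.

Emit:
{"api": "play_rows", "payload": {
  "plan": [
    {"travel": [0,0,-0.5],"turn": [0,0,0],"fingers": 0.3},
    {"travel": [0,0,-1.5],"turn": [0,0,0],"fingers": 0.3},
    {"travel": [0,0,-3],"turn": [0,0,0],"fingers": 0.3},
    {"travel": [0,0,-4.5],"turn": [0,0,0],"fingers": 0.3},
    {"travel": [0,0,-4.7],"turn": [0,0,0],"fingers": 0.3},
    {"travel": [0,-1.5,-4.7],"turn": [0,0,0],"fingers": 0.3},
    {"travel": [0,-3,-4.7],"turn": [0,0,0],"fingers": 0.3},
    {"travel": [0,-4.6,-4.7],"turn": [0,0,0],"fingers": 0.3},
    {"travel": [0,-4.6,-4.7],"turn": [0,0,0],"fingers": 0.3},
    {"travel": [0,-4.6,-4.7],"turn": [0,0,0],"fingers": 0.3},
    {"travel": [0,-4.6,-4.7],"turn": [0,0,0],"fingers": 0.3}
  ]
}}

```text
t: 10.15
tcp_pos: [587.6, -32.6, 94.5]
ee_rot: [1.0, -0.016, -0.0, 0.0]
force: [0.2, -0.2, -4.2]
grip_width: 39.6
grip_force: 62.1
```

```bash
python3 - <<'E'
from h2 import *
f=fix(save('wrist','w4'))
cv2.imwrite('pics/w4b.png',cv2.resize(f['img'][:,:,::-1],(800,600),interpolation=cv2.INTER_CUBIC))
o=get_obs(); print(o['tcp_pos'],rel(o['tcp_pos'])[2],o['force'],o['torque'])
E
```

```text
[587.67452682 -32.82788347  94.60487934] -1.9 [ 0.18763641  0.27069168 -3.05243469] [-0.01359803 -0.02645935 -0.01065141]
```

View pics/w4b.png

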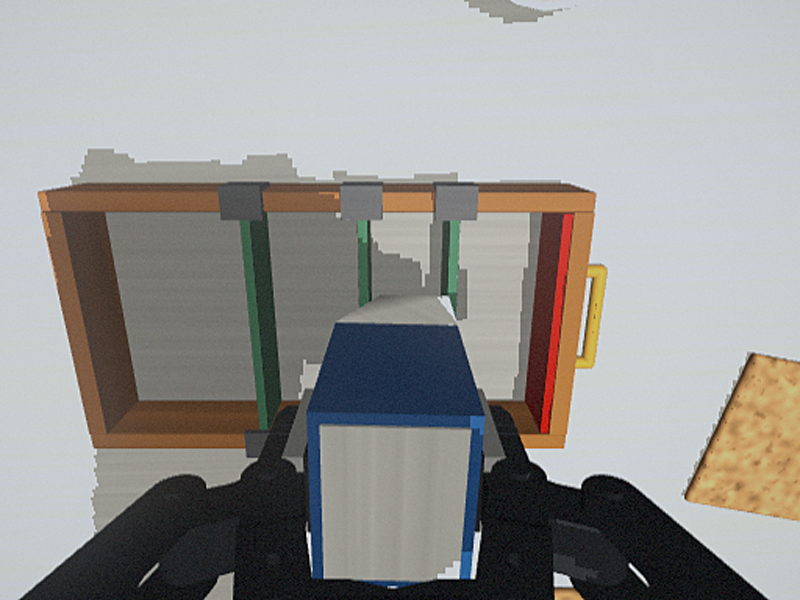

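The view shows the first divider moved off to about x 447 and gap 2 clear under the block. Lowering with clearance, then closing up to divider 1.

Emit:
{"api": "play_rows", "payload": {
  "plan": [
    {"travel": [0,0,0.6],"turn": [0,0,0],"fingers": 0.3},
    {"travel": [0,0,1.2],"turn": [0,0,0],"fingers": 0.3},
    {"travel": [0,0,1.8],"turn": [0,0,0],"fingers": 0.3},
    {"travel": [0,0,2.35],"turn": [0,0,0],"fingers": 0.3},
    {"travel": [0,0.05,2.35],"turn": [0,0,0],"fingers": 0.3},
    {"travel": [0,0.1,2.35],"turn": [0,0,0],"fingers": 0.3},
    {"travel": [0,0.1,2.35],"turn": [0,0,0],"fingers": 0.3}
  ]
}}

```text
t: 10.9
tcp_pos: [587.8, -33.6, 71.4]
ee_rot: [1.0, -0.017, -0.0, -0.0]
force: [0.2, 1.7, -3.4]
grip_width: 39.6
grip_force: 62.0
```

```bash
python3 - <<'E'
from h2 import *
o=get_obs(); print(o['t'],o['tcp_pos'],o['force'],o['torque'])
E
```

```text
10.9 [587.77926846 -33.62255635  71.37953733] [ 0.17686898  1.73099478 -3.39766072] [ 0.1585368  -0.00748459 -0.03958478]
```

Emit:
{"api": "play_rows", "payload": {
  "plan": [
    {"travel": [0,0.03,0],"turn": [0,0,0],"fingers": 0.3},
    {"travel": [0,0.03,0],"turn": [0,0,0],"fingers": 0.3}
  ]
}}

```text
t: 11.1
tcp_pos: [587.8, -33.7, 71.5]
ee_rot: [1.0, -0.016, 0.0, -0.0]
force: [-0.4, 1.9, -4.3]
grip_width: 39.3
grip_force: 61.9
```

```bash
python3 - <<'E'
from h2 import *
o=get_obs(); print(o['t'],o['tcp_pos'],o['force'],o['torque'])
E
```

```text
11.1 [587.83959472 -33.68508558  71.47014797] [-0.35718851  1.9157303  -4.27177592] [0.37695077 0.07260723 0.00921633]
```

Light touch on divider 1 at y of about -33.7, at about 2 N. I'll ease the side load off as the taper starts to press on divider 2.

Emit:
{"api": "play_rows", "payload": {
  "plan": [
    {"travel": [0,-0.02,0.2],"turn": [0,0,0],"fingers": 0.3},
    {"travel": [0,-0.02,0.4],"turn": [0,0,0],"fingers": 0.3},
    {"travel": [0,-0.05,0.6],"turn": [0,0,0],"fingers": 0.3},
    {"travel": [0,-0.06,0.8],"turn": [0,0,0],"fingers": 0.3},
    {"travel": [0,-0.06,0.8],"turn": [0,0,0],"fingers": 0.3}
  ]
}}

```text
t: 11.6
tcp_pos: [588.5, -33.9, 63.6]
ee_rot: [1.0, -0.017, 0.001, 0.0]
force: [-0.0, -0.2, 0.8]
grip_width: 39.6
grip_force: 62.2
```

```bash
python3 - <<'E'
from h2 import *
o=get_obs(); print(o['t'],o['tcp_pos'],o['force'],o['torque'])
E
```

```text
11.6 [588.53100098 -33.8978507   63.64705918] [-0.0323261  -0.22053033  0.82907235] [-0.15930825 -0.09575482  0.05482813]
```

Emit:
{"api": "play_rows", "payload": {
  "plan": [
    {"travel": [0,-0.04,0.1],"turn": [0,0,0],"fingers": 0.3},
    {"travel": [0,-0.04,0.25],"turn": [0,0,0],"fingers": 0.3},
    {"travel": [0,-0.04,0.4],"turn": [0,0,0],"fingers": 0.3},
    {"travel": [0,-0.04,0.4],"turn": [0,0,0],"fingers": 0.3}
  ]
}}

```text
t: 12.0
tcp_pos: [587.8, -33.6, 58.9]
ee_rot: [1.0, -0.017, -0.0, 0.001]
force: [1.9, -4.0, -1.1]
grip_width: 39.2
grip_force: 62.2
```

```bash
python3 - <<'E'
from h2 import *
o=get_obs(); print(o['t'],o['tcp_pos'],o['force'],o['torque'])
E
```

```text
12.0 [587.75922784 -33.56767526  58.90815872] [ 1.94715149 -4.0089608  -1.11046182] [-0.70990248 -0.2213827   0.05376126]
```

Emit:
{"api": "play_rows", "payload": {
  "plan": [
    {"travel": [0,0.02,0.15],"turn": [0,0,0],"fingers": 0.3},
    {"travel": [0,0.02,0.3],"turn": [0,0,0],"fingers": 0.3},
    {"travel": [0,0.02,0.45],"turn": [0,0,0],"fingers": 0.3},
    {"travel": [0,0.02,0.45],"turn": [0,0,0],"fingers": 0.3}
  ]
}}

```text
t: 12.4
tcp_pos: [587.4, -33.2, 54.4]
ee_rot: [1.0, -0.017, -0.0, -0.0]
force: [-0.1, -3.0, -0.7]
grip_width: 39.6
grip_force: 62.2
```

```bash
python3 - <<'E'
from h2 import *
o=get_obs(); print(o['t'],o['tcp_pos'],o['force'],o['torque'])
E
```

```text
12.4 [587.42314217 -33.22335139  54.35356787] [-0.14264102 -2.96434354 -0.71357517] [-0.63926821 -0.02370365  0.05110097]
```

Emit:
{"api": "play_rows", "payload": {
  "plan": [
    {"travel": [0,0.02,0],"turn": [0,0,0],"fingers": 0.3},
    {"travel": [0,0.04,0],"turn": [0,0,0],"fingers": 0.3},
    {"travel": [0,0.04,0],"turn": [0,0,0],"fingers": 0.3}
  ]
}}

```text
t: 12.7
tcp_pos: [587.4, -33.3, 54.4]
ee_rot: [1.0, -0.017, -0.0, -0.0]
force: [0.3, -1.8, -2.9]
grip_width: 39.3
grip_force: 62.1
```

```bash
python3 - <<'E'
from h2 import *
o=get_obs(); print(o['t'],o['tcp_pos'],o['force'],o['torque'])
E
```

```text
12.7 [587.4100272  -33.32535237  54.42507059] [ 0.33086973 -1.76876035 -2.94291261] [-0.41235023 -0.0251906   0.01565987]
```

```bash
cat > m.py <<'E'
from h2 import *
import sys
def sub(f,X,z,ys,step=.25):
    # colour profile along world line at x=X, height z (tray yaw -2)
    P=[proj(f,[X,y,z]) for y in ys]; m=np.array(P,np.float32)
    return cv2.remap(f['img'],m[:,0].reshape(1,-1),m[:,1].reshape(1,-1),cv2.INTER_LINEAR)[0].astype(float)
def edges(f,X):
    ys=np.arange(-115,70,.25); c=sub(f,X,33.5,ys)
    # z=33.5 strips: red top, green tops
    red=c[:,0]-np.maximum(c[:,1],c[:,2]); gr=c[:,1]-c[:,0]
    out=[]
    for s,n in((red,'R'),(gr,'G')):
        m=s>0.5*np.percentile(s,98); i=np.where(np.diff(m.astype(int)))[0]
        out.append((n,[round(float(ys[k]),1) for k in i]))
    return out
if __name__=='__main__':
    for n in sys.argv[1:]:
        f=fix(load(n))
        for X in(600,615,622,628): print(n,X,edges(f,X))
E
python3 - <<'E'
from h2 import *
save('wrist','w5')
E
python3 m.py w2 w4 w5
```

```text
w2 600 [('R', [-110.8, -98.8]), ('G', [-62.2, -58.8, -22.2, -18.2, 24.8, 28.0])]
w2 615 [('R', [-111.0, -99.2]), ('G', [-62.8, -59.0, -22.2, -18.5, 24.2, 27.2])]
w2 622 [('R', [-111.2, -99.2]), ('G', [-62.8, -59.2, -22.8, -19.0, 24.2, 27.0])]
w2 628 [('R', [-111.5, -104.2, -104.0, -99.8]), ('G', [-63.0, -59.2, -23.0, -19.2, 23.8, 26.8])]
w4 600 [('R', [-114.0, -110.8, -98.2, -97.8, -97.0, -96.5, -95.2, -94.5, -90.8]), ('G', [-58.2, -56.8, 24.2, 28.0])]
w4 615 [('R', [-111.5, -103.8, -103.5, -99.2]), ('G', [-59.0, -55.0, -22.8, -18.8, 23.8, 27.5])]
w4 622 [('R', [-111.8, -99.2]), ('G', [-59.2, -55.2, -22.8, -19.0, 23.5, 27.2])]
w4 628 [('R', [-111.8, -99.5]), ('G', [-59.5, -55.5, -23.0, -19.0, 23.2, 27.0])]
w5 600 [('R', [-114.8, -112.8, -111.0, -98.5, -98.2, -89.0]), ('G', [-58.8, -56.5, -50.2, -50.0, -40.5, -39.8, -38.5, -37.8, -34.8, -33.8, -32.5, -32.2, -26.8, -26.5, -24.0, -23.8, -19.0, -18.8, -12.2, -12.0, 21.2, 21.5, 24.0, 28.0])]
w5 615 [('R', [-111.5, -103.8, -103.2, -99.0, -96.2, -95.8]), ('G', [-59.2, -55.2, -16.0, -12.5, 23.5, 27.5])]
w5 622 [('R', [-111.5, -104.2, -103.5, -99.2]), ('G', [-59.5, -55.5, -16.5, -12.5, 23.2, 27.2])]
w5 628 [('R', [-111.8, -104.5, -104.0, -99.8]), ('G', [-59.5, -55.8, -16.8, -12.8, 23.0, 27.0])]
```

Emit:
{"api": "play_rows", "payload": {
  "plan": [
    {"travel": [0,0.04,0],"turn": [0,0,0],"fingers": 0.3},
    {"travel": [0,0.04,0],"turn": [0,0,0],"fingers": 0.3},
    {"travel": [0,0.04,0],"turn": [0,0,0],"fingers": 0.3}
  ]
}}

```text
t: 13.05
tcp_pos: [587.5, -33.6, 54.6]
ee_rot: [1.0, -0.017, -0.0, -0.0]
force: [-0.2, 0.2, -2.2]
grip_width: 39.5
grip_force: 62.0
```

```bash
python3 - <<'E'
from h2 import *
o=get_obs(); print(o['t'],o['tcp_pos'],o['force'],o['torque'])
E
```

```text
13.05 [587.47266971 -33.5859223   54.57933843] [-0.20999337  0.17432628 -2.24428651] [-0.0573451  -0.00178393 -0.06169158]
```

Emit:
{"api": "play_rows", "payload": {
  "plan": [
    {"travel": [0,0.025,0],"turn": [0,0,0],"fingers": 0.3},
    {"travel": [0,0.025,0],"turn": [0,0,0],"fingers": 0.3}
  ]
}}

```text
t: 13.25
tcp_pos: [587.5, -33.9, 54.7]
ee_rot: [1.0, -0.016, -0.0, -0.0]
force: [-0.6, 0.6, -3.9]
grip_width: 39.9
grip_force: 62.0
```

```bash
python3 - <<'E'
from h2 import *
o=get_obs(); print(o['t'],o['tcp_pos'],o['force'],o['torque'])
E
```

```text
13.25 [587.5387673  -33.87259834  54.65748193] [-0.59505383  0.61603072 -3.89653929] [0.19678791 0.05193556 0.00666232]
```

Emit:
{"api": "play_rows", "payload": {
  "plan": [
    {"travel": [0,0,0.15],"turn": [0,0,0],"fingers": 0.3},
    {"travel": [0,-0.03,0.25],"turn": [0,0,0],"fingers": 0.3},
    {"travel": [0,-0.03,0.25],"turn": [0,0,0],"fingers": 0.3}
  ]
}}

```text
t: 13.55
tcp_pos: [588.0, -34.0, 52.7]
ee_rot: [1.0, -0.017, 0.0, -0.0]
force: [0.4, 0.5, -0.0]
grip_width: 39.3
grip_force: 62.0
```

```bash
python3 - <<'E'
from h2 import *
o=get_obs(); print(o['t'],o['tcp_pos'],o['force'],o['torque'])
E
```

```text
13.55 [587.98658456 -33.96492259  52.67366907] [ 0.37092971  0.52783673 -0.02551068] [0.13698449 0.11913165 0.11460603]
```

Emit:
{"api": "play_rows", "payload": {
  "plan": [
    {"travel": [0,-0.04,0.05],"turn": [0,0,0],"fingers": 0.3},
    {"travel": [0,-0.04,0.15],"turn": [0,0,0],"fingers": 0.3},
    {"travel": [0,-0.04,0.15],"turn": [0,0,0],"fingers": 0.3}
  ]
}}

```text
t: 13.85
tcp_pos: [588.3, -33.9, 51.1]
ee_rot: [1.0, -0.017, 0.001, 0.0]
force: [-0.2, 0.6, 1.8]
grip_width: 39.3
grip_force: 62.1
```

```bash
python3 - <<'E'
from h2 import *
o=get_obs(); print(o['t'],o['tcp_pos'],o['force'],o['torque'])
E
```

```text
13.85 [588.27828982 -33.89627446  51.07999393] [-0.2216834   0.64613919  1.77851092] [-0.16969541  0.10695665  0.10599072]
```

Emit:
{"api": "play_rows", "payload": {
  "plan": [
    {"travel": [0,-0.02,0.1],"turn": [0,0,0],"fingers": 0.3},
    {"travel": [0,-0.02,0.2],"turn": [0,0,0],"fingers": 0.3},
    {"travel": [0,-0.02,0.25],"turn": [0,0,0],"fingers": 0.3},
    {"travel": [0,-0.02,0.25],"turn": [0,0,0],"fingers": 0.3}
  ]
}}

```text
t: 14.25
tcp_pos: [588.3, -33.9, 50.1]
ee_rot: [1.0, -0.017, 0.001, 0.0]
force: [-3.7, -1.4, 12.3]
grip_width: 39.3
grip_force: 63.2
```

```bash
python3 - <<'E'
from h2 import *
save('wrist','w6')
o=get_obs(); print(o['t'],o['tcp_pos'],o['force'],o['torque'])
E
python3 m.py w6|grep -v 600
```

```text
14.3 [588.29105209 -33.85758221  50.10103393] [-2.26175677 -1.50004842 11.74810665] [-0.28580568  0.73061461  0.08949047]
w6 615 [('R', [-111.2, -104.2, -103.2, -99.0]), ('G', [-59.2, -55.2, -15.0, -11.0, 17.5, 17.8, 23.5, 27.5])]
w6 622 [('R', [-111.2, -110.8, -103.5, -99.5]), ('G', [-59.5, -55.5, -15.0, -11.2, 19.5, 19.8, 23.5, 27.2])]
w6 628 [('R', [-111.8, -104.5, -104.0, -99.8]), ('G', [-59.8, -55.8, -15.2, -11.2, 23.0, 27.0])]
```

Gap 2 is seated: gap 1 measures about 39.9 mm and gap 2 about 40.3 mm. Lifting and stepping to gap 3.

Emit:
{"api": "play_rows", "payload": {
  "plan": [
    {"travel": [0,0,-0.5],"turn": [0,0,0],"fingers": 0.3},
    {"travel": [0,0,-1.5],"turn": [0,0,0],"fingers": 0.3},
    {"travel": [0,0,-3],"turn": [0,0,0],"fingers": 0.3},
    {"travel": [0,0,-4.5],"turn": [0,0,0],"fingers": 0.3},
    {"travel": [0,0,-4.7],"turn": [0,0,0],"fingers": 0.3},
    {"travel": [0,-1.5,-4.7],"turn": [0,0,0],"fingers": 0.3},
    {"travel": [0,-3,-4.7],"turn": [0,0,0],"fingers": 0.3},
    {"travel": [0,-4.5,-4.7],"turn": [0,0,0],"fingers": 0.3},
    {"travel": [0,-4.5,-4.7],"turn": [0,0,0],"fingers": 0.3},
    {"travel": [0,-4.5,-4.7],"turn": [0,0,0],"fingers": 0.3},
    {"travel": [0,-4.5,-4.7],"turn": [0,0,0],"fingers": 0.3}
  ]
}}

```text
t: 15.4
tcp_pos: [589.0, -2.6, 95.0]
ee_rot: [1.0, -0.005, -0.0, -0.006]
force: [-0.7, 0.2, -2.9]
grip_width: 39.7
grip_force: 62.1
```

```bash
python3 - <<'E'
from h2 import *
save('wrist','w7')
o=get_obs(); print(o['t'],o['tcp_pos'],rel(o['tcp_pos'])[2],o['force'],o['torque'])
E
python3 m.py w7|grep -v 600
```

```text
15.45 [589.02688551  -2.73456555  95.12957209] -0.58 [ 0.51385188  0.13491684 -4.18833203] [-0.00083402 -0.02853753 -0.00687433]
w7 615 [('R', [-111.2, -104.2, -103.5, -98.8]), ('G', [-59.2, -55.2, -14.8, -10.8, 24.0, 27.2])]
w7 622 [('R', [-111.5, -107.8, -107.0, -104.8, -103.8, -99.2]), ('G', [-59.2, -55.5, -14.8, -11.0, 23.8, 27.2])]
w7 628 [('R', [-111.8, -99.5]), ('G', [-59.5, -55.8, -15.0, -11.2, 23.5, 27.0])]
```

```bash
python3 - <<'E'
from h2 import *
o=get_obs(); print(np.round(o['joint_positions'],3),np.round(o['joint_vel'],3),o['tcp_pos'],np.round(o['ee_rot'],4))
E
```

```text
[-0.011  0.454 -0.214  0.903  0.012  3.141] [-0.003 -0.001  0.     0.001  0.    -0.002] [589.02688551  -2.73456555  95.12957209] [ 1.0e+00 -5.1e-03 -2.0e-04 -5.9e-03]
```

Joint 6 is at its limit, so I can't reach gap 3 with this grasp. I'll set the block down on clear bench and regrip it turned by half a turn.

Emit:
{"api": "play_rows", "payload": {
  "plan": [
    {"travel": [0,1,-1],"turn": [0,0,0],"fingers": 0.3},
    {"travel": [-3,2,-1],"turn": [0,0,0],"fingers": 0.3},
    {"travel": [-7,4,-1],"turn": [0,0,0],"fingers": 0.3},
    {"travel": [-10,5,-1],"turn": [0,0,0],"fingers": 0.3},
    {"travel": [-11.8,5,-1],"turn": [0,0,0],"fingers": 0.3},
    {"travel": [-11.8,5,-1],"turn": [0,0,0],"fingers": 0.3},
    {"travel": [-11.8,5,-1],"turn": [0,0,0],"fingers": 0.3},
    {"travel": [-11.8,5,-1],"turn": [0,0,0],"fingers": 0.3}
  ]
}}

```text
t: 16.25
tcp_pos: [472.7, -51.9, 105.5]
ee_rot: [1.0, -0.005, 0.001, -0.006]
force: [-0.5, -0.0, -3.7]
grip_width: 39.1
grip_force: 62.1
```

```bash
python3 - <<'E'
from h2 import *
o=get_obs(); print(np.round(o['joint_positions'],3),o['tcp_pos'],rel(o['tcp_pos'])[2],np.round(o['ee_rot'],4),o['force'])
E
```

```text
[-0.117  0.269 -0.479  0.821  0.012  3.034] [472.7100185  -51.90505622 105.52264814] -0.57 [ 1.     -0.005   0.0015 -0.0058] [-0.48767009 -0.02070487 -3.69692825]
```

```bash
python3 - <<'E'
from h2 import *
o=get_obs(); A=R.from_quat(o['ee_rot']); B=R.from_quat([np.cos(np.radians(1)),-np.sin(np.radians(1)),0,0]); print((A.inv()*B).as_rotvec().round(4)); print((A.inv().as_matrix()@[0,0,-58]).round(2))
E
```

```text
[-0.0116 -0.0027  0.0249]
[-0.17  0.67 58.  ]
```

Emit:
{"api": "play_rows", "payload": {
  "plan": [
    {"travel": [0,0,1],"turn": [-0.0116,-0.0027,0.025],"fingers": 0.3},
    {"travel": [0,0.03,2.5],"turn": [-0.0116,-0.0027,0.025],"fingers": 0.3},
    {"travel": [0,0.05,4],"turn": [-0.0116,-0.0027,0.025],"fingers": 0.3},
    {"travel": [0,0.06,5],"turn": [-0.0116,-0.0027,0.025],"fingers": 0.3},
    {"travel": [0,0.06,5.5],"turn": [-0.0116,-0.0027,0.025],"fingers": 0.3},
    {"travel": [0,0.06,5.75],"turn": [-0.0116,-0.0027,0.025],"fingers": 0.3},
    {"travel": [0,0.06,5.85],"turn": [-0.0116,-0.0027,0.025],"fingers": 0.3},
    {"travel": [0,0.06,5.9],"turn": [-0.0116,-0.0027,0.025],"fingers": 0.3},
    {"travel": [0,0.06,5.9],"turn": [-0.0116,-0.0027,0.025],"fingers": 0.3}
  ]
}}

```text
t: 17.15
tcp_pos: [471.0, -51.3, 47.1]
ee_rot: [1.0, -0.017, -0.001, -0.0]
force: [-3.4, 0.5, 5.2]
grip_width: 39.3
grip_force: 63.0
```

```bash
python3 - <<'E'
from h2 import *
o=get_obs(); print(o['t'],o['tcp_pos'],rel(o['tcp_pos'])[2],np.round(o['ee_rot'],4),o['force'])
E
```

```text
17.15 [470.95266946 -51.32464586  47.14781296] -1.99 [ 9.998e-01 -1.730e-02 -1.100e-03 -2.000e-04] [-3.36535555  0.45224938  5.24892133]
```

Emit:
{"api": "play_rows", "payload": {
  "plan": [
    {"travel": [0,0,0],"turn": [0,0,0],"fingers": 0.6},
    {"travel": [0,0,0],"turn": [0,0,0],"fingers": 1},
    {"travel": [0,0,0],"turn": [0,0,0],"fingers": 1},
    {"travel": [0,0,0],"turn": [0,0,0],"fingers": 1},
    {"travel": [0,0,-2],"turn": [0,0,0],"fingers": 1},
    {"travel": [0,0,-5],"turn": [0,0,0],"fingers": 1},
    {"travel": [0,0,-7.5],"turn": [0,0,0],"fingers": 1},
    {"travel": [0,0,-7.5],"turn": [0,0,-0.15],"fingers": 1},
    {"travel": [0,0,-7.5],"turn": [0,0,-0.3],"fingers": 1},
    {"travel": [0,0,-7.5],"turn": [0,0,-0.45],"fingers": 1},
    {"travel": [0,0,-7.5],"turn": [0,0,-0.6],"fingers": 1},
    {"travel": [0,0,-7.5],"turn": [0,0,-0.75],"fingers": 1},
    {"travel": [0,0,-7.5],"turn": [0,0,-0.9],"fingers": 1},
    {"travel": [0,0,-7.5],"turn": [0,0,-1.05],"fingers": 1},
    {"travel": [0,0,-7.5],"turn": [0,0,-1.2],"fingers": 1},
    {"travel": [0,0,-7.5],"turn": [0,0,-1.35],"fingers": 1},
    {"travel": [0,0,-7.5],"turn": [0,0,-1.5],"fingers": 1},
    {"travel": [0,0,-7.5],"turn": [0,0,-1.57],"fingers": 1},
    {"travel": [0,0,-7.5],"turn": [0,0,-1.57],"fingers": 1}
  ]
}}

```text
t: 19.05
tcp_pos: [470.9, -51.4, 120.6]
ee_rot: [0.72, 0.694, -0.001, -0.001]
force: [-0.2, 0.5, -0.7]
grip_width: 85.1
grip_force: 0.0
```

Emit:
{"api": "play_rows", "payload": {
  "plan": [
    {"travel": [0,0,0],"turn": [0,0,-0.15],"fingers": 1},
    {"travel": [0,0,0],"turn": [0,0,-0.3],"fingers": 1},
    {"travel": [0,0,0],"turn": [0,0,-0.45],"fingers": 1},
    {"travel": [0,0,0],"turn": [0,0,-0.6],"fingers": 1},
    {"travel": [0,0,0],"turn": [0,0,-0.75],"fingers": 1},
    {"travel": [0,0,0],"turn": [0,0,-0.9],"fingers": 1},
    {"travel": [0,0,0],"turn": [0,0,-1.05],"fingers": 1},
    {"travel": [0,0,0],"turn": [0,0,-1.2],"fingers": 1},
    {"travel": [0,0,0],"turn": [0,0,-1.35],"fingers": 1},
    {"travel": [0,0,0],"turn": [0,0,-1.5],"fingers": 1},
    {"travel": [0,0,0],"turn": [0,0,-1.57],"fingers": 1},
    {"travel": [0,0,0],"turn": [0,0,-1.57],"fingers": 1},
    {"travel": [0,0,0],"turn": [0,0,-1.57],"fingers": 1}
  ]
}}

```text
t: 20.35
tcp_pos: [470.9, -51.4, 120.7]
ee_rot: [0.019, 1.0, 0.0, -0.002]
force: [0.8, -0.6, -1.1]
grip_width: 85.4
grip_force: 0.0
```

```bash
python3 - <<'E'
from h2 import *
save('wrist','w8')
o=get_obs(); print(o['t'],np.round(o['joint_positions'],3),o['tcp_pos'],rel(o['tcp_pos'])[2],np.round(o['ee_rot'],4),o['force'])
E
```

```text
20.4 [-0.109  0.254 -0.455  0.865  0.    -0.07 ] [470.85082725 -51.39389668 120.6808278 ] 177.8 [ 1.920e-02  9.998e-01  2.000e-04 -1.500e-03] [-0.43568053 -0.04674257  0.51620778]
```

View pics/w8.png

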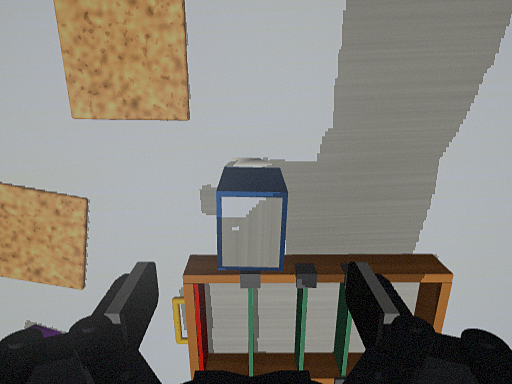

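The block stands upright and centred between the opened fingers at about (252,215). Its taper still faces world +y. Regripping.

Emit:
{"api": "play_rows", "payload": {
  "plan": [
    {"travel": [0,0,2.5],"turn": [0,0,-0.003],"fingers": 1},
    {"travel": [0,0,5],"turn": [0,0,-0.003],"fingers": 1},
    {"travel": [0,0,6.8],"turn": [0,0,-0.003],"fingers": 1},
    {"travel": [0,0,7.3],"turn": [0,0,-0.003],"fingers": 1},
    {"travel": [0,0,7.3],"turn": [0,0,-0.003],"fingers": 0.6},
    {"travel": [0,0,7.3],"turn": [0,0,-0.003],"fingers": 0.5},
    {"travel": [0,0,7.3],"turn": [0,0,-0.003],"fingers": 0.3},
    {"travel": [0,0,7.3],"turn": [0,0,-0.003],"fingers": 0.3},
    {"travel": [0,0,7.3],"turn": [0,0,-0.003],"fingers": 0.3},
    {"travel": [0,0,7.3],"turn": [0,0,-0.003],"fingers": 0.3},
    {"travel": [0,0,7.3],"turn": [0,0,-0.003],"fingers": 0.3}
  ],
  "squeeze": 60
}}

```text
t: 21.5
tcp_pos: [471.9, -51.6, 48.9]
ee_rot: [0.017, 1.0, -0.0, -0.0]
force: [0.1, -0.2, 6.3]
grip_width: 39.3
grip_force: 60.5
```

```bash
python3 - <<'E'
from h2 import *
o=get_obs(); print(o['t'],o['tcp_pos'],np.round(o['ee_rot'],4),o['force'],o['grip_width'])
A=R.from_quat(o['ee_rot']); B=R.from_quat([np.sin(np.radians(1)),np.cos(np.radians(1)),0,0]); print((A.inv()*B).as_rotvec().round(4))
M=A.as_matrix().T
for d in([0,0,50],[590.8-o['tcp_pos'][0],11.4-o['tcp_pos'][1],50]): print((M@d).round(1))
E
```

```text
21.5 [471.93754691 -51.58423306  48.94329825] [ 1.670e-02  9.999e-01 -0.000e+00 -1.000e-04] [ 0.07043454 -0.23042631  6.33569798] 39.34620421094395
[-0.0001 -0.0001  0.0014]
[  0.  -0. -50.]
[-116.7   66.9  -50. ]
```

Emit:
{"api": "play_rows", "payload": {
  "plan": [
    {"travel": [0,0,-1],"turn": [0,0,0.001],"fingers": 0.3},
    {"travel": [0,0,-3],"turn": [0,0,0.001],"fingers": 0.3},
    {"travel": [0,0,-4.9],"turn": [0,0,0.001],"fingers": 0.3},
    {"travel": [-3,2,-4.9],"turn": [0,0,0.001],"fingers": 0.3},
    {"travel": [-6.5,4,-4.9],"turn": [0,0,0.001],"fingers": 0.3},
    {"travel": [-9.5,5.6,-4.9],"turn": [0,0,0.001],"fingers": 0.3},
    {"travel": [-11.7,6.69,-4.9],"turn": [0,0,0.001],"fingers": 0.3},
    {"travel": [-11.7,6.69,-4.9],"turn": [0,0,0.001],"fingers": 0.3},
    {"travel": [-11.7,6.69,-4.9],"turn": [0,0,0.001],"fingers": 0.3},
    {"travel": [-11.7,6.69,-4.9],"turn": [0,0,0.001],"fingers": 0.3}
  ]
}}

```text
t: 22.5
tcp_pos: [588.1, 11.3, 95.9]
ee_rot: [0.017, 1.0, 0.0, -0.003]
force: [-1.3, -0.7, -4.0]
grip_width: 40.0
grip_force: 60.7
```

```bash
python3 - <<'E'
from h2 import *
save('wrist','w9')
o=get_obs(); print(o['t'],np.round(o['joint_positions'],2),o['tcp_pos'],rel(o['tcp_pos'])[2],np.round(o['ee_rot'],4),o['force'],o['torque'])
from m import edges
f=fix(load('w9'))
for X in(545,550,555,560): print(X,edges(f,X))
E
```

```text
22.55 [ 0.02  0.46 -0.21  0.91  0.    0.05] [588.23607119  11.14693606  96.07701178] 178.0 [ 1.750e-02  9.998e-01  1.000e-04 -2.700e-03] [-0.62299933 -0.87156858 -3.15961077] [-0.01000739 -0.02719097  0.04155509]
545 [('R', [-109.2, -101.0, -100.8, -96.5, -94.5, -93.5, -93.2, -92.0, -91.0, -87.2, -86.8, -83.2]), ('G', [-56.8, -53.0, -12.2, -8.5, 26.5, 27.8, 28.5, 29.2])]
550 [('R', [-109.2, -101.5, -101.0, -96.8, -94.0, -93.2, -92.0, -91.5, -90.0, -89.2, -87.8, -86.5, -86.0, -83.2]), ('G', [-57.0, -53.2, -12.2, -8.8, 25.8, 29.5])]
555 [('R', [-109.5, -96.8, -85.0, -84.5, -84.2, -83.8]), ('G', [-57.2, -53.2, -12.5, -8.8, 25.5, 29.5])]
560 [('R', [-109.8, -101.8, -101.5, -97.0]), ('G', [-57.2, -53.2, -12.8, -9.0, 25.5, 29.2])]
```

View pics/w9.png

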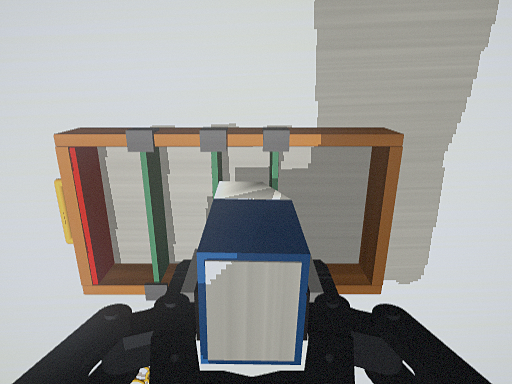

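The block is over gap 3, with the gaps set so far at 39.8 and 40.4 mm. From here tool +y is world +y.

Emit:
{"api": "play_rows", "payload": {
  "plan": [
    {"travel": [0,0.02,0.6],"turn": [0,0,0],"fingers": 0.3},
    {"travel": [0,0.02,1.2],"turn": [0,0,0],"fingers": 0.3},
    {"travel": [0,0.02,1.8],"turn": [0,0,0],"fingers": 0.3},
    {"travel": [0,0.02,2.4],"turn": [0,0,0],"fingers": 0.3},
    {"travel": [0,-0.02,2.4],"turn": [0,0,0],"fingers": 0.3},
    {"travel": [0,-0.06,2.4],"turn": [0,0,0],"fingers": 0.3},
    {"travel": [0,-0.06,2.4],"turn": [0,0,0],"fingers": 0.3}
  ]
}}

```text
t: 23.25
tcp_pos: [590.1, 10.9, 72.6]
ee_rot: [0.017, 1.0, 0.0, -0.001]
force: [0.7, -0.0, -3.3]
grip_width: 39.4
grip_force: 60.7
```

```bash
cat > s.py <<'E'
from h2 import *
o=get_obs(); print(o['t'],o['tcp_pos'].round(2),o['force'].round(2),o['torque'].round(2),np.round(o['ee_rot'],4))
E
python3 s.py
```

```text
23.25 [590.11  10.92  72.57] [ 0.74 -0.03 -3.31] [ 0.01 -0.01 -0.04] [ 1.720e-02  9.999e-01  2.000e-04 -1.300e-03]
```

Emit:
{"api": "play_rows", "payload": {
  "plan": [
    {"travel": [0,-0.02,0],"turn": [0,0,0],"fingers": 0.3},
    {"travel": [0,-0.03,0],"turn": [0,0,0],"fingers": 0.3},
    {"travel": [0,-0.03,0],"turn": [0,0,0],"fingers": 0.3}
  ]
}}

```text
t: 23.55
tcp_pos: [590.0, 10.7, 72.6]
ee_rot: [0.017, 1.0, 0.0, -0.001]
force: [-0.2, -0.6, -2.7]
grip_width: 39.3
grip_force: 60.7
```

```bash
python3 s.py
```

```text
23.55 [590.01  10.7   72.61] [-0.17 -0.56 -2.67] [-0.01  0.03  0.04] [ 1.720e-02  9.999e-01  2.000e-04 -1.300e-03]
```

Torque x still reads about 0, so there is no contact yet. Feeling on in small steps.

Emit:
{"api": "play_rows", "payload": {
  "plan": [
    {"travel": [0,-0.03,0],"turn": [0,0,0],"fingers": 0.3},
    {"travel": [0,-0.03,0],"turn": [0,0,0],"fingers": 0.3}
  ]
}}

```text
t: 23.75
tcp_pos: [589.8, 10.4, 72.4]
ee_rot: [0.017, 1.0, 0.0, -0.001]
force: [0.9, 0.5, -3.6]
grip_width: 39.3
grip_force: 60.7
```

```bash
python3 s.py
```

```text
23.75 [589.85  10.35  72.44] [ 0.93  0.45 -3.56] [ 0.02 -0.04  0.01] [ 1.720e-02  9.999e-01  2.000e-04 -1.500e-03]
```

Emit:
{"api": "play_rows", "payload": {
  "plan": [
    {"travel": [0,-0.03,0],"turn": [0,0,0],"fingers": 0.3},
    {"travel": [0,-0.03,0],"turn": [0,0,0],"fingers": 0.3}
  ]
}}

```text
t: 23.95
tcp_pos: [589.8, 10.2, 72.4]
ee_rot: [0.017, 1.0, 0.0, -0.002]
force: [-1.1, -0.2, -2.1]
grip_width: 39.5
grip_force: 60.7
```

```bash
python3 s.py
```

```text
23.95 [589.81  10.17  72.39] [-1.07 -0.21 -2.12] [0.05 0.   0.01] [ 1.720e-02  9.999e-01  3.000e-04 -1.500e-03]
```

Emit:
{"api": "play_rows", "payload": {
  "plan": [
    {"travel": [0,-0.03,0],"turn": [0,0,0],"fingers": 0.3},
    {"travel": [0,-0.03,0],"turn": [0,0,0],"fingers": 0.3}
  ]
}}

```text
t: 24.15
tcp_pos: [589.8, 10.1, 72.4]
ee_rot: [0.017, 1.0, 0.001, -0.001]
force: [-0.3, 0.5, -2.2]
grip_width: 39.5
grip_force: 60.7
```

```bash
python3 s.py
```

```text
24.15 [589.82  10.09  72.43] [-0.32  0.51 -2.25] [ 0.31 -0.    0.05] [ 1.710e-02  9.999e-01  5.000e-04 -1.500e-03]
```

Light contact with divider 2 at y 10.1. Descending.

Emit:
{"api": "play_rows", "payload": {
  "plan": [
    {"travel": [0,0,0.25],"turn": [0,0,0],"fingers": 0.3},
    {"travel": [0,0,0.5],"turn": [0,0,0],"fingers": 0.3},
    {"travel": [0,0,0.75],"turn": [0,0,0],"fingers": 0.3},
    {"travel": [0,0,0.75],"turn": [0,0,0],"fingers": 0.3}
  ]
}}

```text
t: 24.55
tcp_pos: [589.9, 9.9, 64.6]
ee_rot: [0.017, 1.0, 0.0, -0.001]
force: [0.8, 1.1, -4.3]
grip_width: 39.5
grip_force: 60.3
```

```bash
python3 s.py
```

```text
24.55 [589.94   9.93  64.59] [ 0.79  1.07 -4.34] [ 0.33 -0.23  0.08] [ 1.700e-02  9.999e-01  3.000e-04 -1.400e-03]
```

Emit:
{"api": "play_rows", "payload": {
  "plan": [
    {"travel": [0,0.02,0.15],"turn": [0,0,0],"fingers": 0.3},
    {"travel": [0,0.04,0.3],"turn": [0,0,0],"fingers": 0.3},
    {"travel": [0,0.04,0.3],"turn": [0,0,0],"fingers": 0.3}
  ]
}}

```text
t: 24.85
tcp_pos: [590.2, 9.7, 62.2]
ee_rot: [0.017, 1.0, -0.0, -0.001]
force: [0.0, -0.1, 1.3]
grip_width: 39.6
grip_force: 60.8
```

```bash
python3 s.py
```

```text
24.85 [590.2    9.74  62.23] [ 0.01 -0.13  1.33] [-0.11 -0.03  0.11] [ 1.730e-02  9.999e-01 -3.000e-04 -1.000e-03]
```

Emit:
{"api": "play_rows", "payload": {
  "plan": [
    {"travel": [0,0.04,0.1],"turn": [0,0,0],"fingers": 0.3},
    {"travel": [0,0.04,0.25],"turn": [0,0,0],"fingers": 0.3},
    {"travel": [0,0.04,0.25],"turn": [0,0,0],"fingers": 0.3}
  ]
}}

```text
t: 25.15
tcp_pos: [590.0, 9.9, 59.2]
ee_rot: [0.017, 1.0, -0.0, -0.001]
force: [-0.3, -2.8, 0.4]
grip_width: 39.6
grip_force: 60.8
```

```bash
python3 s.py
```

```text
25.15 [590.02   9.9   59.21] [-0.32 -2.83  0.41] [-0.67 -0.14  0.05] [ 1.750e-02  9.998e-01 -5.000e-04 -1.300e-03]
```

Emit:
{"api": "play_rows", "payload": {
  "plan": [
    {"travel": [0,0.01,0.15],"turn": [0,0,0],"fingers": 0.3},
    {"travel": [0,0.01,0.25],"turn": [0,0,0],"fingers": 0.3},
    {"travel": [0,0.01,0.25],"turn": [0,0,0],"fingers": 0.3}
  ]
}}

```text
t: 25.45
tcp_pos: [589.7, 10.5, 56.5]
ee_rot: [0.017, 1.0, 0.0, -0.002]
force: [0.3, -2.6, -0.4]
grip_width: 39.4
grip_force: 60.9
```

```bash
python3 s.py; python3 - <<'E'
from h2 import *
save('wrist','w10')
from m import edges
f=fix(load('w10'))
for X in(545,550,555,560): print(X,edges(f,X)[1])
E
```

```text
25.45 [589.66  10.49  56.53] [ 0.26 -2.62 -0.38] [-0.72 -0.12  0.06] [ 0.0173  0.9998  0.     -0.0017]
545 ('G', [-56.8, -53.0, -12.8, -9.0])
550 ('G', [-57.0, -53.0, -12.8, -9.0, 29.8, 33.8])
555 ('G', [-57.0, -53.2, -13.0, -9.2, 29.8, 33.5])
560 ('G', [-57.2, -53.5, -13.2, -9.5, 29.2, 33.2])
```

Emit:
{"api": "play_rows", "payload": {
  "plan": [
    {"travel": [0,-0.04,0],"turn": [0,0,0],"fingers": 0.3},
    {"travel": [0,-0.08,0],"turn": [0,0,0],"fingers": 0.3},
    {"travel": [0,-0.08,0],"turn": [0,0,0],"fingers": 0.3}
  ]
}}

```text
t: 25.8
tcp_pos: [589.5, 10.4, 56.6]
ee_rot: [0.017, 1.0, 0.001, -0.002]
force: [0.8, -0.6, -2.3]
grip_width: 39.5
grip_force: 60.9
```

```bash
python3 s.py
```

```text
25.8 [589.48  10.35  56.56] [ 0.79 -0.6  -2.25] [-0.19 -0.2  -0.01] [ 1.710e-02  9.999e-01  7.000e-04 -1.800e-03]
```

Emit:
{"api": "play_rows", "payload": {
  "plan": [
    {"travel": [0,-0.02,0],"turn": [0,0,0],"fingers": 0.3},
    {"travel": [0,-0.02,0],"turn": [0,0,0],"fingers": 0.3}
  ]
}}

```text
t: 26.0
tcp_pos: [589.2, 10.2, 56.5]
ee_rot: [0.017, 1.0, 0.001, -0.002]
force: [0.3, 0.4, -3.8]
grip_width: 39.6
grip_force: 60.8
```

```bash
python3 s.py
```

```text
26.0 [589.21  10.18  56.53] [ 0.29  0.45 -3.79] [-0.07 -0.03 -0.02] [ 1.700e-02  9.999e-01  6.000e-04 -2.100e-03]
```

Now free of both plates, so I'll close up to divider 2 again.

Emit:
{"api": "play_rows", "payload": {
  "plan": [
    {"travel": [0,-0.03,0],"turn": [0,0,0],"fingers": 0.3},
    {"travel": [0,-0.03,0],"turn": [0,0,0],"fingers": 0.3}
  ]
}}

```text
t: 26.2
tcp_pos: [589.3, 9.7, 56.6]
ee_rot: [0.017, 1.0, 0.001, -0.002]
force: [-0.5, 0.5, -3.7]
grip_width: 39.4
grip_force: 60.7
```

```bash
python3 s.py
```

```text
26.2 [589.29   9.74  56.65] [-0.45  0.48 -3.66] [ 0.13  0.03 -0.03] [ 1.710e-02  9.999e-01  6.000e-04 -2.000e-03]
```

Emit:
{"api": "play_rows", "payload": {
  "plan": [
    {"travel": [0,0,0.15],"turn": [0,0,0],"fingers": 0.3},
    {"travel": [0,0.03,0.25],"turn": [0,0,0],"fingers": 0.3},
    {"travel": [0,0.03,0.25],"turn": [0,0,0],"fingers": 0.3}
  ]
}}

```text
t: 26.5
tcp_pos: [589.9, 9.7, 54.6]
ee_rot: [0.017, 1.0, 0.0, -0.001]
force: [-1.0, 0.3, -0.8]
grip_width: 39.1
grip_force: 60.8
```

```bash
python3 s.py
```

```text
26.5 [589.87   9.72  54.65] [-1.04  0.28 -0.75] [0.04 0.13 0.09] [ 1.710e-02  9.999e-01  2.000e-04 -1.300e-03]
```

Emit:
{"api": "play_rows", "payload": {
  "plan": [
    {"travel": [0,0.04,0.05],"turn": [0,0,0],"fingers": 0.3},
    {"travel": [0,0.05,0.15],"turn": [0,0,0],"fingers": 0.3},
    {"travel": [0,0.05,0.15],"turn": [0,0,0],"fingers": 0.3}
  ]
}}

```text
t: 26.8
tcp_pos: [590.1, 9.8, 53.1]
ee_rot: [0.017, 1.0, -0.0, -0.001]
force: [-0.5, -1.7, 1.4]
grip_width: 39.1
grip_force: 60.8
```

```bash
python3 s.py
```

```text
26.8 [590.15   9.79  53.12] [-0.51 -1.72  1.42] [-0.38  0.16  0.1 ] [ 1.730e-02  9.998e-01 -2.000e-04 -1.100e-03]
```

Good: y is holding and the net side force is about -1.7 N. Final seating.

Emit:
{"api": "play_rows", "payload": {
  "plan": [
    {"travel": [0,0.01,0.1],"turn": [0,0,0],"fingers": 0.3},
    {"travel": [0,0.01,0.2],"turn": [0,0,0],"fingers": 0.3},
    {"travel": [0,0.01,0.28],"turn": [0,0,0],"fingers": 0.3},
    {"travel": [0,0.01,0.28],"turn": [0,0,0],"fingers": 0.3}
  ]
}}

```text
t: 27.2
tcp_pos: [590.2, 9.8, 52.0]
ee_rot: [0.017, 1.0, -0.0, -0.001]
force: [-3.8, -1.7, 12.0]
grip_width: 39.4
grip_force: 62.2
```

```bash
python3 s.py; python3 - <<'E'
from h2 import *
save('wrist','w11')
from m import edges
f=fix(load('w11'))
for X in(550,555,560): print(X,edges(f,X)[1])
E
```

```text
27.2 [590.22   9.84  51.95] [-3.76 -1.72 12.01] [-0.55  0.82  0.09] [ 1.740e-02  9.998e-01 -3.000e-04 -7.000e-04]
550 ('G', [-57.0, -53.2, -13.0, -9.0, 31.2, 35.2])
555 ('G', [-57.0, -53.2, -13.0, -9.2, 31.2, 35.0])
560 ('G', [-57.2, -53.5, -13.2, -9.5, 30.8, 34.8])
```

All three gaps now measure about 40 mm (39.8, 40.2, 40.3). Lifting out and taking the block back to the pad.

Emit:
{"api": "play_rows", "payload": {
  "plan": [
    {"travel": [0,0,-0.5],"turn": [0,0,0],"fingers": 0.3},
    {"travel": [0,0,-1.5],"turn": [0,0,0],"fingers": 0.3},
    {"travel": [0,0,-3],"turn": [0,0,0],"fingers": 0.3},
    {"travel": [0,0,-5],"turn": [0,0,0],"fingers": 0.3},
    {"travel": [0,0,-6.5],"turn": [0,0,0],"fingers": 0.3},
    {"travel": [0.5,-2,-6.5],"turn": [0,0,0],"fingers": 0.3},
    {"travel": [1.5,-5.5,-6.5],"turn": [0,0,0.05],"fingers": 0.3},
    {"travel": [2.6,-9.5,-6.5],"turn": [0,0,0.1],"fingers": 0.3},
    {"travel": [3.7,-13.5,-6.5],"turn": [0,0,0.15],"fingers": 0.3},
    {"travel": [4.8,-17.5,-6.5],"turn": [0,0,0.2],"fingers": 0.3},
    {"travel": [5.9,-21.5,-6.5],"turn": [0,0,0.227],"fingers": 0.3},
    {"travel": [6.7,-24.5,-6.5],"turn": [0,0,0.227],"fingers": 0.3},
    {"travel": [7.1,-25.7,-6.5],"turn": [0,0,0.227],"fingers": 0.3},
    {"travel": [7.1,-25.7,-6.5],"turn": [0,0,0.227],"fingers": 0.3},
    {"travel": [7.1,-25.7,-6.5],"turn": [0,0,0.227],"fingers": 0.3}
  ]
}}

```text
t: 28.75
tcp_pos: [510.3, -243.2, 115.0]
ee_rot: [0.13, 0.991, 0.001, -0.002]
force: [-0.3, 0.1, -3.6]
grip_width: 39.5
grip_force: 61.1
```

```bash
python3 s.py; python3 - <<'E'
from h2 import *
o=get_obs(); T=R.from_quat(o['ee_rot']).as_matrix(); h=np.radians(82.5); B=R.from_quat([np.cos(h),np.sin(h),0,0])
print((R.from_matrix(T).inv()*B).as_rotvec().round(4)); print((T.T@(np.array([510.4,-245,54.3])-o['tcp_pos'])/10).round(2))
E
```

```text
28.75 [ 510.32 -243.23  115.04] [-0.3   0.09 -3.57] [0.07 0.02 0.03] [ 1.302e-01  9.915e-01  8.000e-04 -1.600e-03]
[ 0.0011 -0.0034  0.0007]
[-0.07 -0.18  6.07]
```

Emit:
{"api": "play_rows", "payload": {
  "plan": [
    {"travel": [0,-0.1,2],"turn": [0.001,-0.003,0],"fingers": 0.3},
    {"travel": [0,-0.1,4],"turn": [0.001,-0.003,0],"fingers": 0.3},
    {"travel": [0,-0.1,5],"turn": [0.001,-0.003,0],"fingers": 0.3},
    {"travel": [0,-0.1,5.6],"turn": [0.001,-0.003,0],"fingers": 0.3},
    {"travel": [0,-0.1,5.9],"turn": [0.001,-0.003,0],"fingers": 0.3},
    {"travel": [0,-0.1,6.1],"turn": [0.001,-0.003,0],"fingers": 0.3},
    {"travel": [0,-0.1,6.1],"turn": [0.001,-0.003,0],"fingers": 0.3},
    {"travel": [0,-0.1,6.1],"turn": [0.001,-0.003,0],"fingers": 0.3}
  ]
}}

```text
t: 29.55
tcp_pos: [510.2, -245.3, 54.8]
ee_rot: [0.13, 0.991, -0.001, 0.0]
force: [0.1, 0.2, -3.3]
grip_width: 39.3
grip_force: 61.1
```

```bash
python3 s.py
```

```text
29.55 [ 510.23 -245.27   54.78] [ 0.12  0.24 -3.33] [-0.02 -0.04 -0.01] [ 1.303e-01  9.915e-01 -8.000e-04  5.000e-04]
```

Just above the pad. Lowering until it touches.

Emit:
{"api": "play_rows", "payload": {
  "plan": [
    {"travel": [0,0,0.06],"turn": [0,0,0],"fingers": 0.3},
    {"travel": [0,0,0.12],"turn": [0,0,0],"fingers": 0.3},
    {"travel": [0,0,0.15],"turn": [0,0,0],"fingers": 0.3},
    {"travel": [0,0,0.15],"turn": [0,0,0],"fingers": 0.3}
  ]
}}

```text
t: 29.95
tcp_pos: [510.3, -245.4, 54.0]
ee_rot: [0.13, 0.991, -0.001, 0.001]
force: [-0.8, 0.4, 4.7]
grip_width: 39.6
grip_force: 61.9
```

```bash
python3 s.py
```

```text
29.95 [ 510.31 -245.38   53.97] [-0.77  0.39  4.75] [0.21 0.37 0.01] [ 1.304e-01  9.915e-01 -9.000e-04  8.000e-04]
```

Seated on the pad. Releasing and moving straight up.

Emit:
{"api": "play_rows", "payload": {
  "plan": [
    {"travel": [0,0,0],"turn": [0,0,0],"fingers": 0.6},
    {"travel": [0,0,0],"turn": [0,0,0],"fingers": 1},
    {"travel": [0,0,0],"turn": [0,0,0],"fingers": 1},
    {"travel": [0,0,0],"turn": [0,0,0],"fingers": 1},
    {"travel": [0,0,-2],"turn": [0,0,0],"fingers": 1},
    {"travel": [0,0,-5],"turn": [0,0,0],"fingers": 1},
    {"travel": [0,0,-9],"turn": [0,0,0],"fingers": 1},
    {"travel": [0,0,-13],"turn": [0,0,0],"fingers": 1},
    {"travel": [0,0,-17],"turn": [0,0,0],"fingers": 1},
    {"travel": [0,0,-17],"turn": [0,0,0],"fingers": 1},
    {"travel": [0,0,-17],"turn": [0,0,0],"fingers": 1},
    {"travel": [0,0,-17],"turn": [0,0,0],"fingers": 1}
  ]
}}

```text
t: 31.15
tcp_pos: [509.1, -244.5, 221.5]
ee_rot: [0.13, 0.991, -0.0, -0.001]
force: [-0.3, 0.4, -0.4]
grip_width: 85.6
grip_force: 0.0
```

```bash
python3 - <<'E'
from h2 import *
f=fix(save('wrist','w12')); from m import edges
for X in (560,590,620): print(X,edges(f,X))
E
```

```text
560 [('R', [-114.0, -109.8, -97.5]), ('G', [-59.0, -58.8, -57.5, -53.5, -29.5, -29.0, -17.2, -16.5, -13.8, -9.5])]
590 [('R', [-110.2, -98.5]), ('G', [-67.8, -67.5, -59.0, -54.5, -22.2, -22.0, -14.8, -10.5, 11.0, 11.2])]
620 [('R', [-111.8, -99.5]), ('G', [-60.0, -55.8, -25.5, -24.5, -15.8, -11.5])]
```

View pics/w12.png

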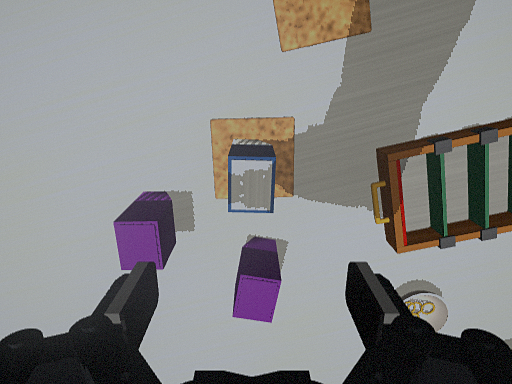

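The block stands upright on its pad at about (252,170) and nothing else has moved. The dividers hold their places. Handing in.

```bash
python3 -c "
from bench import job_done
print(job_done())"
```

```text
the job is handed in; nothing more can be done
None
```

The job is handed in: all three gaps measured about 40 mm (39.8, 40.2, 40.3) in the camera images, and the block stands upright on its cork pad with the gripper clear. On the way I had to set the block down once on the bench to regrip it.

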